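Return the held crafts to their marked pads

ROBOT

A 6-joint arm with a two-finger parallel gripper is mounted at the origin on the work surface. World frame = base frame: x ahead of the robot, y to its left, z up, the work surface at z = 0. Lengths are in m, angles in rad, forces in N, time in s.
With the tool pointing down it reaches from about 0.3 to 0.875 m from the base axis. Payload 4.2 kg.
Tool frame: the origin (TCP) lies at the very end of the fingers, on their centre line; the grasp point (between the pads) lies 19 mm behind it; z points along the fingers, y is the line along which they close (so a half turn about z gives the same grasp; the last joint's range is limited). The gripper opens to 85 mm and grips with 20 to 120 N. Pads are 22 mm wide; open, the fingers measure 114 mm over their backs; the gripper's body (76 mm by 85 mm) begins 54 mm behind the grasp point. The pads swing forward as they close: fully open they stand 13 mm farther back than shut.
Start: joints at [1.189, 0.32, 1.565, -0, 1.257, -0.02], TCP at [0.204, 0.538, 0.207] pointing down, gripper open.
Joint ranges: [-3.11, 3.11], [-0.84, 2.01], [0.21, 2.61], [-1.34, 4.49], [0.05, 2.63], [-2.56, 2.56]. Speed limits (rad/s): [2.57, 2.57, 3.14, 3.14, 3.14, 3.14].

INTERFACE

Orientations are given as a unit quaternion [w, x, y, z].
In Python, from workcell import r gives the robot as it stands. The module is installed in compiled form; this text tells all that it offers.
- The arm moves only by the shell command python3 -m creep 'ROWS' [OPENING] [FORCE]. ROWS is JSON, a list that holds one entry, the list of rows, each a list of 4 numbers: the shift along the tool's x, y, z in mm, then the turn about the tool's z in degrees. A call has 1 to 10 rows; each row shifts and turns the commanded pose from where the row before left it, along the tool's axes as they then stand; what a row does not reach is not made up. A row lasts 1/10 s, in which the tool goes at most 50 mm and 8.59 degrees, less where a joint would pass 70% of its speed; a pose out of reach is approached as far as the arm can. A call with a gripper value outside its range is refused whole. OPENING is the opening, from 0 (shut) to 1 (fully open), set as the call begins (- or left out, the last holds). The fingers move at their own pace and stop on an object; FORCE is the grip in N (left out, the last holds). Time passes only in rows, so rows that do not move let the fingers close. It gives the time, the measured TCP pose, the force, the opening and the grip force at its end, in the units of the state.
- r.read_state(): the state, without advancing time (a new reading comes with each control period).
- r.read_camera(name): name is "side" or "top" or "wrist"; returns the picture (420x560x3 uint8, blue, green, red); there is no depth.
- r.get_calibration(name): a dict with "fx", "fy", "cx", "cy" (pixels), "R" (3x3) and "t" (3): a world point X has camera coordinates R X + t. Camera axes: x right, y down, z forward; pixel columns grow to the right and rows downward; lengths in m; the calibration is good to about 2 mm. The wrist camera is an equidistant fisheye: a pixel r from the principal point sees the ray r / f radians off the axis. A picture is of the moment at which its call begins: read the wrist's pose just before it. get_calibration takes no time and is no camera call; for the wrist camera it gives the pose at the moment of the call.
- r.job_done(): hands the job in; it is judged then, once.
The state is a dict: "clock": time; "joint_pos": joint angles; "qvel": joint speeds; "joint_torque": joint torques, N m; "ee_pos": TCP position; "tool_rot": TCP orientation; "wrist_force": force on the tool from outside, world axes, zero at the start; "moment": the same for the moment, N m; "grip_width": opening from 0.0 (shut) to 1.0 (fully open); "finger_force": force on a finger pad.
Only numpy, scipy, OpenCV 4.12 (cv2) and the standard library are available. Lean on these libraries where they do the work, as an engineer would, in place of code of your own. Each camera call takes 0.05 s, during which the arm holds its last target. There are 200 camera calls.

TASK

The four craft articles held at this customs desk lie about on the bench: put each one back on the cork pad painted with its own silhouette, the lantern on the large disc, the spinning top on the small disc, the cowbell on the rectangle and the clay bird whistle on the bird. Set each down gently and upright as it stands now (the top on its crown), centred on its silhouette, with the cowbell and the bird turned to lie along theirs (either way round will do), and let go. Do not drop any of them, and leave the hand stamp and the padlock where they are.

Things in the scene. Friction and masses are not known exactly. Their poses are not given: they have to be found in the camera images.
- lantern: Pierced tin lantern standing upright: round foot 70 mm across, 60 mm drum, conical roof 72 mm across at 70 to 92 mm height, then a plain straight chimney 28 mm across from 92 to 128 mm height (its top), the place to grip it. About 0.22 kg. Origin: centre of the underside, z up; round, so its yaw does not matter.
- cowbell: Copper cowbell standing on its mouth: rectangular, mouth 66 x 48 mm (x by y), tapering to 50 x 32 mm at its flat top 62 mm up; on the top stands a strap handle 30 mm long along x, 10 mm thick along y, from 62 to 96 mm height: pinch it across y. About 0.24 kg. Origin: centre of the underside, z up, x along the long side.
- whistle: Clay bird whistle, ochre glaze, standing on a flat foot 44 x 30 mm. x points to the beak. From tail end to beak it reaches from x = -49 to +52 mm; the round body is a lying cylinder 40 mm across y, straight from x = -15 to +13 mm, with its axis 26 mm up: grip it there across y. The head (ball 28 mm across, at x = 29 mm) is 59 mm high. About 0.14 kg, fragile. Origin: on the underside below the middle of the body, z up.
- top: Wooden spinning top with red stripes, standing upside down on its flat crown, steel point up, 59 mm high. Widest 46 mm, straight-sided from 10 to 30 mm height (grip there), tapering above to the point; the crown it stands on is 34 mm across. About 0.07 kg. Origin: centre of the underside (the crown), z up; round, so its yaw does not matter.
- pad_large_disc: Fixed cork pad, 110 x 84 mm, 5 mm thick, lying flat on the bench, painted with a dark silhouette (flush): a large disc 78 mm across, at its centre, the place of the lantern. Origin: centre of the pad's underside (bench level), z up; the top face is 5 mm above it. x runs along the 110 mm side.
- pad_small_disc: Fixed cork pad, 110 x 84 mm, 5 mm thick, lying flat on the bench, painted with a dark silhouette (flush): a small disc 52 mm across, at its centre, the place of the spinning top. Origin: centre of the pad's underside (bench level), z up; the top face is 5 mm above it. x runs along the 110 mm side.
- pad_rectangle: Fixed cork pad, 110 x 84 mm, 5 mm thick, lying flat on the bench, painted with a dark silhouette (flush): a rectangle 72 x 54 mm, at its centre with the long side along x, the place of the cowbell. Origin: centre of the pad's underside (bench level), z up; the top face is 5 mm above it. x runs along the 110 mm side.
- pad_bird: Fixed cork pad, 110 x 84 mm, 5 mm thick, lying flat on the bench, painted with a dark silhouette (flush): a bird seen from above (rounded body, smaller round head with beak towards +x, square tail towards -x), about 109 mm long and 46 mm wide, the place of the whistle. The pad's centre is the point over which the whistle's origin belongs. Origin: centre of the pad's underside (bench level), z up; the top face is 5 mm above it. x runs along the 110 mm side.
- stamp: Bystander, to be left alone: office hand stamp, black base 46 x 26 x 14 mm with a turned wooden handle, 60 mm high in all, loose. Origin: centre of the underside.
- padlock: Bystander, to be left alone: brass padlock lying flat, 57 x 38 mm, 16 mm thick, loose. Origin: near the middle of the underside.
Mind the look-alikes: they are no part of the job. Of the things shaped like the top, the wooden one is meant.

How it is judged:
At the end, for the whole second after the job is handed in: Each article on its own pad: origin within 12 mm horizontally of the pad's centre, resting on the pad's top face (within 4 mm), upright within 0.15 rad, released and at rest; cowbell and whistle along their pad's x axis within 0.26 rad, either way round (horizontal distance between lantern and pad_large_disc below 0.012 m and z of lantern in the frame of pad_large_disc between 0.001 and 0.009 m and angle between each of lantern, top, cowbell, whistle's own z axis and vertical below 0.15 rad and linear speed of each of lantern, top, cowbell, whistle below 0.03 m/s and angular speed of each of lantern, top, cowbell, whistle below 0.3 rad/s and horizontal distance between top and pad_small_disc below 0.012 m and z of top in the frame of pad_small_disc between 0.001 and 0.009 m and horizontal distance between cowbell and pad_rectangle below 0.012 m and z of cowbell in the frame of pad_rectangle between 0.001 and 0.009 m and angle between the x axis of cowbell and the x axis of pad_rectangle, either way round below 0.26 rad and horizontal distance between whistle and pad_bird below 0.012 m and z of whistle in the frame of pad_bird between 0.001 and 0.009 m and angle between the x axis of whistle and the x axis of pad_bird, either way round below 0.26 rad); the robot touches nothing.
It fails at once if an article is dropped (moves faster than 0.7 m/s while out of the fingers) ((contact force between lantern and the fingers below 0.05 N and linear speed of lantern above 0.7 m/s) or (contact force between top and the fingers below 0.05 N and linear speed of top above 0.7 m/s) or (contact force between cowbell and the fingers below 0.05 N and linear speed of cowbell above 0.7 m/s) or (contact force between whistle and the fingers below 0.05 N and linear speed of whistle above 0.7 m/s)).
It fails at once if the stamp is shifted by more than 20 mm (distance of stamp from where it was at the start of the episode above 0.02 m).
It fails at once if the padlock is shifted by more than 20 mm (distance of padlock from where it was at the start of the episode above 0.02 m).
It also fails if it takes over 122 s, if anything falls off the work surface, if the arm or the gripper's body presses on something with over 40 N, if the wrist force passes 120 N, or if a joint passes its speed limit or range.

## Working session

There is one attempt and no reset: what is moved stays moved. The work goes in short steps, Python scripts to look and compute and a shell command to move; the robot and the scene stay as the last step left them, time stands still between calls to the robot, and variables do not carry over. Pictures are saved under pics/ and viewed, at most 14 in all, crops included, and the job is handed in when it is done.

```bash
mkdir -p pics; python3 - <<'E'
from workcell import r
import cv2
for n in("top","side"):
    cv2.imwrite(f"pics/{n}0.png",r.read_camera(n)); c=r.get_calibration(n); print(n,c)
print(r.read_state())
E
```

```text
top {'fx': 379.33958218034485, 'fy': 379.33958218034485, 'cx': 274.7530735008517, 'cy': 208.95499550449136, 'R': array([[-0.02469304, -0.99958946, -0.01453139],
       [-0.99222712,  0.0262794 , -0.12163361],
       [ 0.12196555,  0.01141494, -0.99246869]]), 't': array([-0.05460776,  0.51152763,  0.84017457])}
side {'fx': 515.8608183884807, 'fy': 515.8608183884807, 'cx': 288.9031797994345, 'cy': 205.73920193099156, 'R': array([[-0.93212042, -0.36178837, -0.01614596],
       [-0.19662767,  0.54302937, -0.81636797],
       [ 0.30412017, -0.75777851, -0.57730637]]), 't': array([0.4777877 , 0.18522524, 1.22764399])}
{'clock': 0.1, 'joint_pos': array([ 1.18898601e+00,  3.20223572e-01,  1.56553901e+00,  2.77111972e-05,
        1.25738852e+00, -1.99880520e-02]), 'qvel': array([ 0.00029319, -0.00054488, -0.00330064,  0.00014794,  0.00079589,
        0.00083926]), 'joint_torque': array([-5.98131028e-04, -4.16402292e+01, -2.34707683e+01, -3.56217379e-05,
        4.82852804e-03, -1.09894421e-05]), 'ee_pos': array([0.20335387, 0.53735683, 0.20657588]), 'tool_rot': array([-1.68407211e-04,  1.79930067e-01,  9.83679096e-01, -7.60924087e-04]), 'wrist_force': array([-0.59856116, -0.3705928 , -0.33007583]), 'moment': array([-0.01285775, -0.02812418,  0.00362078]), 'finger_force': 0.0, 'grip_width': 1.0005540317184844}
```

View pics/top0.png

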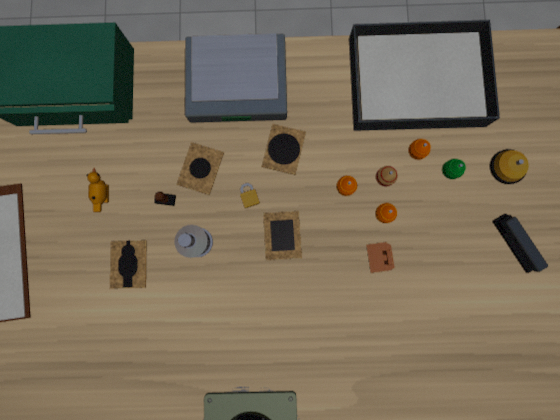

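View pics/side0.png

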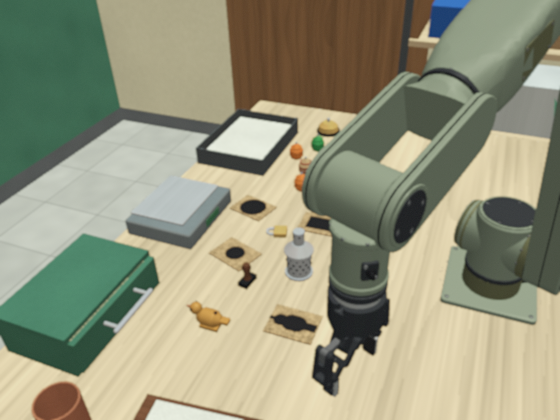

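The top view shows the lantern (190,240), the whistle (97,190), the stamp (165,199), the padlock (249,195) and what is probably the cowbell (380,257). The pads are the large disc (284,149), small disc (200,168), rectangle (283,235) and bird (128,262). The candidates for the top are orange at (347,185), (387,213) and (420,149), green at (455,168), and one wooden with stripes at (388,176). The wooden one fits the description, and I'll confirm it in a crop.

```bash
cat > h.py <<'E'
import numpy as np, cv2
from workcell import r
from scipy.spatial.transform import Rotation as Ro
def ray(c,p,fish=False):
    d=np.array([(p[0]-c['cx'])/c['fx'],(p[1]-c['cy'])/c['fy']])
    if fish:
        th=np.hypot(*d); v=np.r_[d/th*np.sin(th) if th>1e-9 else d,np.cos(th)]
    else: v=np.r_[d,1]
    R=np.array(c['R']); return -R.T@c['t'], R.T@(v/np.linalg.norm(v))
def cast(c,p,z,fish=False):
    o,d=ray(c,p,fish); return o+d*(z-o[2])/d[2]
def cross(o1,d1,o2,d2):
    s=np.linalg.lstsq(np.c_[d1,-d2],o2-o1,rcond=None)[0]; a,b=o1+d1*s[0],o2+d2*s[1]
    return (a+b)/2,np.linalg.norm(a-b)
def blob(m,near,off=(0,0)):
    "largest contour in mask near a pixel: centroid, minAreaRect"
    cs,_=cv2.findContours(m.astype(np.uint8),cv2.RETR_EXTERNAL,cv2.CHAIN_APPROX_NONE)
    cs=[k for k in cs if cv2.contourArea(k)>15]
    k=min(cs,key=lambda k:np.hypot(*(k.reshape(-1,2).mean(0)-near))-0.02*cv2.contourArea(k))
    M=cv2.moments(k); return np.array([M['m10'],M['m01']])/M['m00'],k
def wrist(name):
    c=r.get_calibration("wrist"); s=r.read_state(); im=r.read_camera("wrist"); cv2.imwrite(f"pics/{name}.png",im)
    return im,c,s
def goal(xy,z,yaw=None):
    "tool-axis shift mm & turn deg to put TCP at xy,z; yaw=desired world angle of tool y axis (mod pi)"
    s=r.read_state(); q=s['tool_rot']; R=Ro.from_quat([*q[1:],q[0]]).as_matrix()
    d=R.T@(np.r_[xy,z]-s['ee_pos'])*1000; print('ee',s['ee_pos'].round(4),'shift mm',d.round(1),end=' ')
    y=np.arctan2(R[1,1],R[0,1]); print('tool y ang',np.degrees(y).round(1),'j6',s['joint_pos'][5].round(2),end=' ')
    if yaw is not None:
        t=-np.degrees(yaw-y); t=(t+90)%180-90; print('turn deg',round(t,1),end='')
    print(' t',round(s['clock'],2))
E
python3 - <<'E'
from h import *
t=cv2.imread('pics/top0.png');s=cv2.imread('pics/side0.png')
ct=r.get_calibration('top');cs=r.get_calibration('side')
for n,p,q in [('large',(284,149),(254,207)),('small',(200,168),(236,253)),('rect',(283,235),None),('bird',(128,262),(295,323))]:
    a,k=blob(cv2.cvtColor(t,6)<45,p); X=cast(ct,a,.005)
    W=np.array([cast(ct,x,.005)[:2] for x in k.reshape(-1,2)]).astype(np.float32)
    R=cv2.minAreaRect(W*1000)
    print(n,a.round(1),X.round(4),'rect',[np.round(v,1) for v in R],end=' ')
    if q:
        b,_=blob(cv2.cvtColor(s,6)<50,q); print('side',b.round(1),'3d',*[np.round(v,4) for v in cross(*ray(ct,a),*ray(cs,b))],end='')
    print()
    # pad x axis from cork outline later
for n,p,z in [('lantern',(184,240),.128),('whistle',(97,190),.03),('cowbell',(386,257),.096),('cowbase',(380,257),.03),('top',(388,176),.03)]: print(n,cast(ct,p,z).round(3))
c=cv2.resize(t[130:280,330:480],None,fx=4,fy=4,interpolation=cv2.INTER_CUBIC); cv2.imwrite('pics/crop1.png',c)
E
```

```text
large [422.4  75.4] [ 0.8339 -0.4383  0.005 ] rect [array([ 837. , -438.5]), array([351.2, 272.6]), np.float64(90.0)] side [252.6 206.6] 3d [ 0.9658 -0.5958 -0.3821] 0.1008
small [422.4  75.4] [ 0.8339 -0.4383  0.005 ] rect [array([ 837. , -438.5]), array([351.2, 272.6]), np.float64(90.0)] side [234.7 252.5] 3d [ 1.1883 -0.786  -0.8527] 0.1096
rect [422.4  75.4] [ 0.8339 -0.4383  0.005 ] rect [array([ 837. , -438.5]), array([351.2, 272.6]), np.float64(90.0)] 
bird [127.5 264.2] [0.3923 0.2799 0.005 ] rect [array([394.1, 279.9]), array([104.6,  40. ]), np.float64(1.1)] side [293.2 322.7] 3d [0.3929 0.2804 0.0042] 0.0013
lantern [0.44  0.116 0.128]
whistle [0.565 0.345 0.03 ]
cowbell [ 0.395 -0.297  0.096]
cowbase [ 0.395 -0.302  0.03 ]
top [ 0.58  -0.331  0.03 ]
```

View pics/crop1.png

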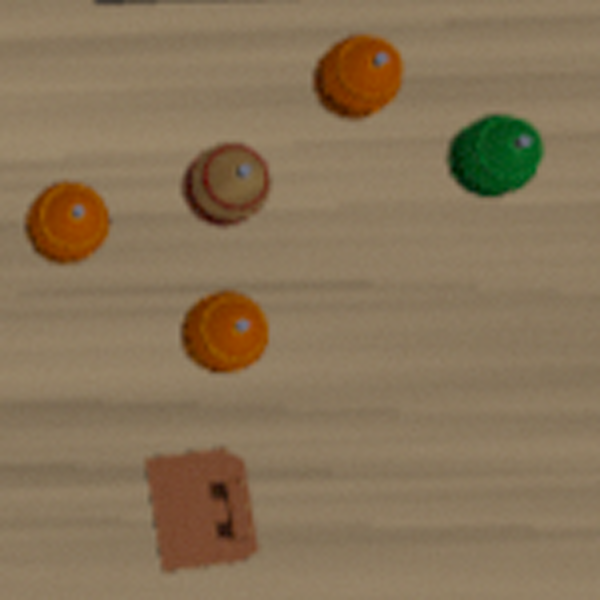

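The crop confirms it: the wooden top with red stripes is at crop (227,182), i.e. top-image (387,175.5), while the others are orange or green plastic. The cowbell is at (380,257), with its handle seen at crop (217..225, 490..530) running nearly along world x.

```bash
sed -i 's/-0.02\*cv2.contourArea(k)//' h.py; python3 - <<'E'
from h import *
t=cv2.imread('pics/top0.png');s=cv2.imread('pics/side0.png')
ct=r.get_calibration('top');cs=r.get_calibration('side')
h=cv2.cvtColor(t,cv2.COLOR_BGR2HSV); print('hsv cork/wood',h[185,190],h[155,215],h[300,300],h[220,270])
for n,p,q in [('large',(284,149),(254,207)),('small',(200,168),(236,253)),('rect',(283,235),None),('bird',(128,262),(295,323))]:
    m=cv2.cvtColor(t,6)<45; a,k=blob(m,p)
    # cork outline: low value vs wood, closed with silhouette
    v=h[:,:,2].astype(float); w=((v<118)*255).astype(np.uint8); w=cv2.morphologyEx(w,cv2.MORPH_OPEN,np.ones((3,3)));w=cv2.morphologyEx(w,cv2.MORPH_CLOSE,np.ones((5,5)))
    b,kk=blob(w,p)
    f=lambda k:[np.round(v,1) for v in cv2.minAreaRect(np.array([cast(ct,x,.005)[:2]*1000 for x in k.reshape(-1,2)]).astype(np.float32))]
    print(n,a.round(1),cast(ct,a,.005).round(4),'sil',f(k),'pad',f(kk),end=' ')
    if q:
        b,_=blob(cv2.cvtColor(s,6)<50,q); print('3d',*[np.round(v,4) for v in cross(*ray(ct,a),*ray(cs,b))],end='')
    print()
# whistle & chimney in two views
hs=cv2.cvtColor(s,cv2.COLOR_BGR2HSV)
def om(h):return (h[:,:,0]>8)&(h[:,:,0]<24)&(h[:,:,1]>190)
a,k=blob(om(h),(97,190)); b,k2=blob(om(hs),(209,317))
print('whistle',a,b,cv2.contourArea(k),cv2.contourArea(k2),cross(*ray(ct,a),*ray(cs,b)))
W=np.array([cast(ct,x,.03)[:2]*1000 for x in k.reshape(-1,2)]).astype(np.float32); print(cv2.minAreaRect(W), cv2.fitLine(W,2,0,.01,.01).ravel())
# chimney top: by eye
print('chimney',cross(*ray(ct,(184.5,240)),*ray(cs,(298,233))))
E
```

```text
hsv cork/wood [ 16 116 110] [ 18 128 120] [ 18  80 147] [ 17 111 108]
large [283.5 148.5] [ 0.6593 -0.0921  0.005 ] sil [array([659.5, -92.1]), array([74.8, 71.9]), np.float64(88.3)] pad [array([ 563. , -217.8]), array([ 7.1, 17. ]), np.float64(87.4)] 3d [ 0.6605 -0.0919  0.0034] 0.0013
small [199.7 167.6] [0.6179 0.1104 0.005 ] sil [array([617.8, 110.4]), array([47.1, 47.7]), np.float64(44.6)] pad [array([617. , 110.3]), array([ 82.6, 109.3]), np.float64(70.2)] 3d [0.6188 0.1109 0.0038] 0.0012
rect [282.1 234.8] [ 0.4516 -0.0832  0.005 ] sil [array([451.6, -82.9]), array([68.5, 50.8]), np.float64(1.9)] pad [array([450.8, -82.8]), array([108.7,  79.9]), np.float64(1.5)] 
bird [127.5 264.2] [0.3923 0.2799 0.005 ] sil [array([394.1, 279.9]), array([104.6,  40. ]), np.float64(1.1)] pad [array([393.2, 277.5]), array([ 83.2, 110.9]), np.float64(89.2)] 3d [0.3929 0.2804 0.0042] 0.0013Traceback (most recent call last):
  File "<stdin>", line 18, in <module>
  File "h.py", line 19, in blob
    k=min(cs,key=lambda k:np.hypot(*(k.reshape(-1,2).mean(0)-near)))
ValueError: min() iterable argument is empty
```

```bash
python3 - <<'E'
from h import *
t=cv2.imread('pics/top0.png');s=cv2.imread('pics/side0.png')
ct=r.get_calibration('top');cs=r.get_calibration('side')
h=cv2.cvtColor(t,cv2.COLOR_BGR2HSV);hs=cv2.cvtColor(s,cv2.COLOR_BGR2HSV); print(h[195,97],hs[317,209])
om=lambda h:(h[:,:,0]>8)&(h[:,:,0]<28)&(h[:,:,1]>175)
a,k=blob(om(h),(97,190)); b,k2=blob(om(hs),(209,317))
print('whistle',a,b,cv2.contourArea(k),cv2.contourArea(k2),cross(*ray(ct,a),*ray(cs,b)))
W=np.array([cast(ct,x,.03)[:2]*1000 for x in k.reshape(-1,2)]).astype(np.float32); print(cv2.minAreaRect(W), cv2.fitLine(W,2,0,.01,.01).ravel())
print('chimney',cross(*ray(ct,(184.5,240)),*ray(cs,(298,233))))
goal((.55,.345),.2,np.pi/2)
E
```

```text
[ 19 248 139] [ 18 154 196]
whistle [ 97.2234252  191.01935696] [298.48484848 181.96969697] 508.0 49.5 (array([0.4620427 , 0.18925371, 0.31813022]), np.float64(0.09620558241894303))
((566.263427734375, 341.7769470214844), (100.53243255615234, 45.726776123046875), 5.162585258483887) [9.7801691e-01 2.0852566e-01 5.6340369e+02 3.4485043e+02]
chimney (array([0.44093404, 0.11758445, 0.12085619]), np.float64(0.0021803851218532796))
ee [0.2034 0.5374 0.2066] shift mm [-392.3  -57.2    6.6] tool y ang 69.3 j6 -0.02 turn deg -20.7 t 0.1
```

```bash
python3 -m creep '[[[-39,-6,1,0],[-39,-6,1,0],[-39,-6,1,0],[-39,-6,1,0],[-39,-6,1,0],[-39,-6,1,0],[-39,-6,1,0],[-39,-6,0,0],[-39,-6,0,0],[-39,-4,0,0]]]' 1 40 && python3 -m creep '[[[0,0,0,-8],[0,0,0,-8],[0,0,0,-8],[0,0,0,-6],[0,0,0,0]]]'; python3 - <<'E'
from h import *
im,c,s=wrist('w1'); goal((.565,.345),.06)
print({k:np.round(v,3) for k,v in c.items()})
E
```

```text
clock: 1.1
ee_pos: [0.5488, 0.3442, 0.1998]
tool_rot: [-0.0, 0.18, 0.984, -0.0]
wrist_force: [0.6, 0.7, -0.0]
grip_width: 0.997
finger_force: 0.0
clock: 1.6
ee_pos: [0.5476, 0.3453, 0.1997]
tool_rot: [-0.001, -0.081, 0.997, -0.0]
wrist_force: [0.6, 1.0, -0.2]
grip_width: 0.998
finger_force: 0.0
ee [0.5475 0.3454 0.1998] shift mm [-17.3  -3.1 139.8] tool y ang 99.1 j6 -1.19  t 1.65
{'fx': np.float64(325.192), 'fy': np.float64(325.192), 'cx': np.float64(270.647), 'cy': np.float64(211.339), 'R': array([[-0.161,  0.987,  0.   ],
       [ 0.943,  0.154,  0.296],
       [ 0.292,  0.048, -0.955]]), 't': array([-0.253, -0.605,  0.197])}
```

View pics/w1.png

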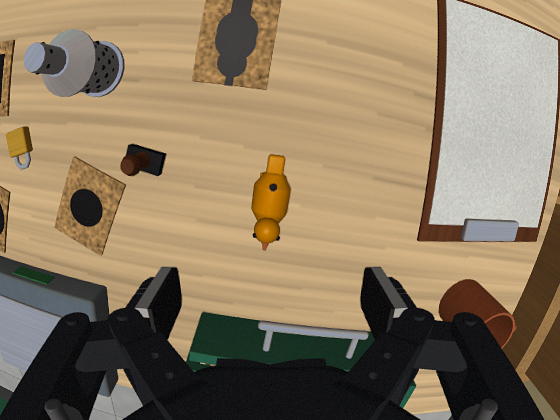

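The wrist view shows the whistle at (270,198), tail at (276,160), beak at (265,247), with the stamp at (145,160) well clear.

```bash
cat >> h.py <<'E'
def om(im):
    h=cv2.cvtColor(im,cv2.COLOR_BGR2HSV); return (h[:,:,0]>8)&(h[:,:,0]<26)&(h[:,:,1]>190)&(h[:,:,2]>60)
def bird(im,c,near,z=.03,dz=0):
    m=cv2.morphologyEx(om(im).astype(np.uint8),cv2.MORPH_CLOSE,np.ones((7,7)))
    a,k=blob(m,near); W=np.array([cast(c,p,z+dz,True)[:2] for p in k.reshape(-1,2)])
    (cx,cy),sz,_=cv2.minAreaRect((W*1000).astype(np.float32)); 
    M=np.zeros(m.shape,np.uint8); cv2.drawContours(M,[k],-1,1,-1)
    ys,xs=np.nonzero(M); P=np.array([cast(c,p,z+dz,True)[:2] for p in zip(xs,ys)])
    u=np.linalg.svd(P-P.mean(0),full_matrices=False)[2][0]
    u=u*np.sign(u[0]); n=np.array([-u[1],u[0]])
    l=(P-P.mean(0))@u; w=(P-P.mean(0))@n
    mid=(l>-.015)&(l<.012)
    print('pix',a.round(1),'centroid',P.mean(0).round(4),'axis deg',np.degrees(np.arctan2(u[1],u[0])).round(1),'l',l.min().round(4),l.max().round(4),'w',w[mid].min().round(4),w[mid].max().round(4))
    return P.mean(0)+u*(l.min()+l.max())/2+n*(w[mid].min()+w[mid].max())/2,u,a
E
python3 - <<'E'
from h import *
im=cv2.imread('pics/w1.png'); c=r.get_calibration('wrist')
p,u,a=bird(im,c,(270,198)); o=p-u*.0015; print('origin',o)
t=cv2.imread('pics/top0.png'); ct=r.get_calibration('top'); at,_=blob(om(t),(97,190)); print('3d',cross(*ray(ct,at),*ray(c,a,True)))
n=np.arctan2(u[0],-u[1]); goal(o,.06,n); goal(o,.014,n)
E
```

```text
pix [270.3 199.9] centroid [0.5628 0.3473] axis deg 1.9 l -0.0496 0.0535 w -0.0194 0.0192
origin [0.56326063 0.34720917]
3d (array([0.56416107, 0.34756277, 0.02431948]), np.float64(0.0005238874892143755))
ee [0.5475 0.3454 0.1998] shift mm [-16.   -0.6 139.8] tool y ang 99.1 j6 -1.19 turn deg 7.2 t 1.65
ee [0.5475 0.3454 0.1998] shift mm [-16.   -0.6 185.8] tool y ang 99.1 j6 -1.19 turn deg 7.2 t 1.65
```

```bash
python3 -m creep '[[[-8,0,15,0],[-8,-1,15,0],[0,0,22,3.6],[0,0,22,3.6],[0,0,22,0],[0,0,22,0],[0,0,22,0],[0,0,22,0],[0,0,20,0],[0,0,12,0]]]' && python3 -m creep '[[[0,0,0,0],[0,0,0,0],[0,0,0,0],[0,0,0,0],[0,0,0,0],[0,0,0,0],[0,0,0,0]]]' 0 25; python3 - <<'E'
from h import *
goal((.5632,.3472),.006,np.pi/2+.03)
E
```

```text
clock: 2.65
ee_pos: [0.5625, 0.346, 0.0027]
tool_rot: [-0.002, -0.018, 1.0, -0.001]
wrist_force: [0.5, -0.9, -0.3]
grip_width: 0.998
finger_force: 0.0
clock: 3.35
ee_pos: [0.5645, 0.3476, 0.0077]
tool_rot: [0.001, -0.018, 1.0, 0.001]
wrist_force: [0.1, -1.0, 5.9]
grip_width: 0.413
finger_force: 25.5
ee [0.5645 0.3476 0.0077] shift mm [ 1.4 -0.3  1.7] tool y ang 92.1 j6 -1.07 turn deg 0.4 t 3.35
```

```bash
python3 -m creep '[[[0,0,0,0],[0,0,0,0],[0,0,0,0],[0,0,3,0],[0,0,3,0],[0,0,0,0]]]' 0.8 25 && python3 -m creep '[[[0,0,0,0],[0,0,0,0],[0,0,0,0],[0,0,0,0],[0,0,0,0]]]' 0 25
```

```text
clock: 3.95
ee_pos: [0.5632, 0.3468, -0.0005]
tool_rot: [-0.001, -0.018, 1.0, -0.0]
wrist_force: [-0.2, -0.8, 0.6]
grip_width: 0.805
finger_force: 0.0
clock: 4.45
ee_pos: [0.5638, 0.3473, 0.0006]
tool_rot: [0.0, -0.018, 1.0, 0.0]
wrist_force: [-1.0, 0.1, 1.4]
grip_width: 0.45
finger_force: 25.6
```

```bash
python3 -m creep '[[[0,0,-5,0],[0,0,-10,0],[0,0,-15,0],[0,0,-15,0],[0,0,-10,0],[0,0,-5,0],[10,-4,0,2],[18,-6,0,0],[18,-6,0,0],[18,-6,0,0]]]' && python3 -m creep '[[[18,-7,0,0],[18,-7,0,0],[18,-7,0,0],[18,-7,0,0],[18,-6,0,0],[14,-5,0,0],[6,-1,0,0],[0,0,0,0],[0,0,0,0]]]'; python3 - <<'E'
from h import *
im,c,s=wrist('w2'); goal((.393,.279),.0065,np.pi/2)
bird(im,c,(270,330),dz=s['ee_pos'][2])
E
```

```text
clock: 5.45
ee_pos: [0.499, 0.3243, 0.0604]
tool_rot: [-0.0, -0.001, 1.0, -0.0]
wrist_force: [0.2, -0.1, -0.8]
grip_width: 0.441
finger_force: 25.4
clock: 6.35
ee_pos: [0.3909, 0.2851, 0.0607]
tool_rot: [0.001, -0.001, 1.0, 0.0]
wrist_force: [0.4, 0.5, -1.5]
grip_width: 0.445
finger_force: 25.4
ee [0.3909 0.2851 0.0606] shift mm [-2.  -6.1 54. ] tool y ang 90.1 j6 -0.97 turn deg 0.1 t 6.4
pix [270.7 270.6] centroid [0.3883 0.2848] axis deg -0.4 l -0.0488 0.0584 w -0.0193 0.0193
```

View pics/w2.png

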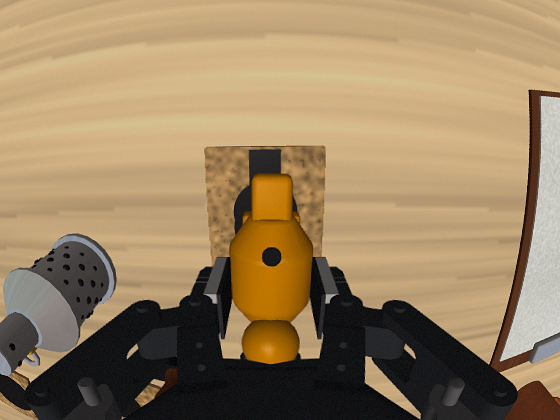

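The whistle is held level over its pad. The pad's near edge is at row 148, columns 205..325, with the silhouette's tail at columns 249..281 (mid 265).

```bash
python3 - <<'E'
from h import *
c=r.get_calibration('wrist')
for p in [(205,148),(325,147),(265,148),(249,150),(281,150)]: print(cast(c,p,.005,True).round(4))
E
```

```text
[0.3375 0.2393 0.005 ]
[0.3369 0.3224 0.005 ]
[0.338 0.281 0.005]
[0.3394 0.27   0.005 ]
[0.3394 0.292  0.005 ]
```

```bash
python3 -m creep '[[[-2,-3,5,0],[0,-2,10,0],[0,0,12,0],[0,0,10,0],[0,0,7,0],[0,0,5,0],[0,0,3,0],[0,0,1.5,0],[0,0,0,0],[0,0,0,0]]]'; python3 -c "
from h import *
goal((.3928,.280),.0055)"
```

```text
clock: 7.4
ee_pos: [0.3922, 0.2797, 0.0071]
tool_rot: [0.0, -0.001, 1.0, 0.0]
wrist_force: [0.3, 0.8, -1.5]
grip_width: 0.445
finger_force: 25.4
ee [0.3922 0.2797 0.0071] shift mm [-0.6  0.3  1.6] tool y ang 90.1 j6 -0.98  t 7.4
```

```bash
python3 -m creep '[[[0,0,0.7,0],[0,0,0.7,0],[0,0,0,0],[0,0,0,0]]]'; python3 -m creep '[[[0,0,0.4,0],[0,0,0,0],[0,0,0,0]]]'
```

```text
clock: 7.8
ee_pos: [0.3921, 0.2797, 0.0056]
tool_rot: [0.0, -0.001, 1.0, 0.0]
wrist_force: [0.1, -0.3, -0.1]
grip_width: 0.446
finger_force: 25.6
clock: 8.1
ee_pos: [0.3921, 0.2797, 0.0056]
tool_rot: [0.0, -0.001, 1.0, 0.0]
wrist_force: [-1.0, -1.0, 6.3]
grip_width: 0.446
finger_force: 26.4
```

```bash
python3 -m creep '[[[0,0,0,0],[0,0,0,0],[0,0,0,0],[0,0,0,0],[0,0,-10,0],[0,0,-30,0],[0,0,-50,0],[0,0,-50,0],[0,0,-50,0],[0,0,-50,0]]]' 1 25 && python3 -m creep '[[[-5,-35,0,0],[-5,-35,0,0],[-5,-35,0,0],[-5,-35,0,0],[-5,-20,0,0],[0,0,0,0],[0,0,0,0]]]'; python3 - <<'E'
from h import *
im,c,s=wrist('w3'); goal((.441,.1175),.09)
print(bird(im,c,(450,205),dz=.005))
E
```

```text
clock: 9.1
ee_pos: [0.3914, 0.2792, 0.248]
tool_rot: [0.001, -0.001, 1.0, 0.0]
wrist_force: [1.0, -0.1, -0.1]
grip_width: 0.999
finger_force: 0.0
clock: 9.8
ee_pos: [0.417, 0.1197, 0.2455]
tool_rot: [0.0, -0.0, 1.0, 0.0]
wrist_force: [0.2, 0.3, -0.9]
grip_width: 0.999
finger_force: 0.0
ee [0.417  0.1201 0.2454] shift mm [-24.   -2.8 155.4] tool y ang 90.1 j6 -1.32  t 9.85
pix [399.8 158.7] centroid [0.39   0.2791] axis deg 7.7 l -0.0483 0.0556 w -0.0248 0.0215
(array([0.39390241, 0.27798894]), array([0.99100402, 0.13383207]), array([399.7777145 , 158.69523538]))
```

View pics/w3.png

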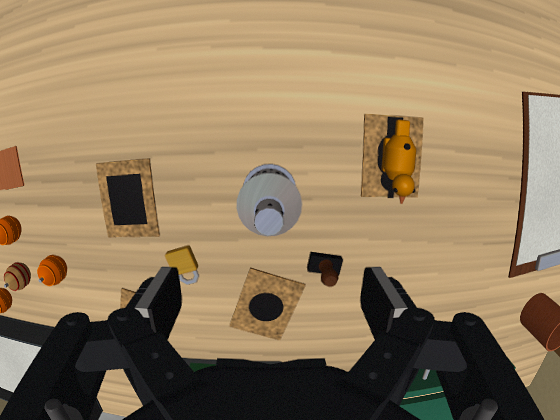

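The bird sits on its silhouette at (400,158). The lantern's chimney top is at (269,223), the stamp is at (325,265), the padlock is at (182,262), and the rectangle silhouette is at (128,200).

```bash
python3 - <<'E'
from h import *
c=r.get_calibration('wrist'); ct=r.get_calibration('top'); cs=r.get_calibration('side')
im=cv2.imread('pics/w3.png'); t=cv2.imread('pics/top0.png')
def disc(im,x,y,w,lo,up):
    g=cv2.medianBlur(cv2.resize(cv2.cvtColor(im,6)[y-w:y+w,x-w:x+w],None,fx=4,fy=4,interpolation=2),5)
    q=cv2.HoughCircles(g,cv2.HOUGH_GRADIENT,1,200,param1=80,param2=12,minRadius=lo*4,maxRadius=up*4)[0,0]; return q[:2]/4+[x-w,y-w],q[2]/4
a,ra=disc(im,269,222,26,11,18); b,rb=disc(t,185,240,14,4,9); print(a,ra,b,rb)
X=cross(*ray(ct,b),*ray(c,a,True)); print('chimney top',X, cast(c,a,.128,True), cast(ct,b,.128))
g=cv2.cvtColor(im,6); k0=blob(g<45,(128,200)); print('rect',k0[0],cast(c,k0[0],.005,True),cross(*ray(ct,(282.1,234.8)),*ray(c,k0[0],True)))
k1=blob(g<45,(266,306)); print('small',cast(c,k1[0],.005,True),k1[0])
goal(X[0][:2],.09)
E
```

```text
[268.875 212.125] 13.4 [188.625 240.625] 6.075
chimney top (array([0.44063294, 0.11733495, 0.08938975]), np.float64(0.002476108516519824)) [0.42942392 0.11838856 0.128     ] [0.438077   0.10708375 0.128     ]
rect [126.38954793 199.31377578] [ 0.44960949 -0.08025948  0.005     ] (array([ 0.45167094, -0.08327705, -0.00143893]), np.float64(0.0007194205884654516))
small [0.61576258 0.11288582 0.005     ] [265.59918641 306.60397224]
ee [0.417  0.1201 0.2454] shift mm [-23.6  -2.9 155.4] tool y ang 90.1 j6 -1.32  t 9.85
```

```bash
python3 - <<'E'
from h import *
c=r.get_calibration('wrist'); ct=r.get_calibration('top')
print(cross(*ray(ct,(184.5,240)),*ray(c,(269,222.5),True)), cast(c,(269,222.5),.128,True), cast(ct,(184.5,240),.128))
im=cv2.imread('pics/w3.png'); print(cv2.imwrite('pics/w3c.png',cv2.resize(im[150:250,220:320],None,fx=5,fy=5,interpolation=2)))
E
```

```text
(array([0.44050619, 0.11764975, 0.12287557]), np.float64(0.0022362352196414574)) [0.43950735 0.11850158 0.128     ] [0.43955119 0.11546541 0.128     ]
True
```

View pics/w3c.png

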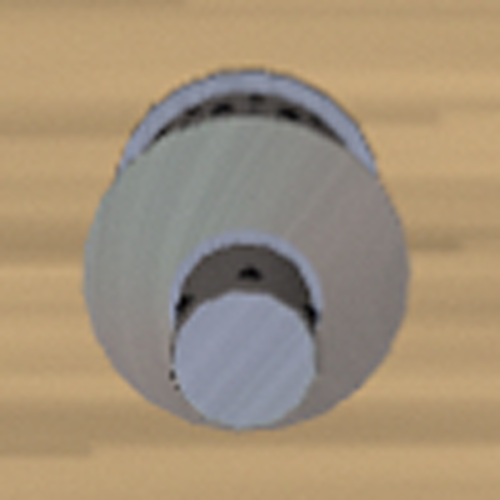

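The chimney's top disc centre is at crop (244,360), i.e. pixel (268.8,222). That puts it at (0.440, 0.118), and the two views give a height of about 0.123 to 0.128.

```bash
python3 -m creep '[[[-12,-1,10,0],[-11,-1,20,0],[0,0,25,0],[0,0,25,0],[0,0,25,0],[0,0,22,0],[0,0,15,0],[0,0,9,0],[0,0,5,0],[0,0,0,0]]]' && python3 -m creep '[[[0,0,0,0],[0,0,0,0],[0,0,0,0],[0,0,0,0],[0,0,0,0],[0,0,0,0],[0,0,0,0]]]' 0 40;  python3 -c "
from h import *
goal((.440,.118),.0055)"
```

```text
clock: 10.85
ee_pos: [0.4402, 0.1179, 0.0885]
tool_rot: [-0.0, -0.001, 1.0, -0.0]
wrist_force: [0.3, -0.0, 0.6]
grip_width: 0.997
finger_force: 0.0
clock: 11.55
ee_pos: [0.4404, 0.1177, 0.0896]
tool_rot: [0.0, -0.001, 1.0, 0.0]
wrist_force: [-1.1, -0.6, 6.5]
grip_width: 0.307
finger_force: 39.3
ee [0.4404 0.1177 0.0896] shift mm [ 0.5  0.3 84.1] tool y ang 90.1 j6 -1.34  t 11.55
```

```bash
python3 -m creep '[[[0,0,-4,0],[0,0,-8,0],[0,0,-12,0],[0,0,-12,0],[0,0,-9,0],[-8,-8,0,0],[-16,-16,0,0],[-20,-19,0,0],[-20,-19,0,0],[-20,-19,0,0]]]' && python3 -m creep '[[[-20,-19,0,0],[-20,-19,0,0],[-20,-19,0,0],[-20,-19,0,0],[-20,-19,0,0],[-18,-17,0,0],[-12,-11,0,0],[-6,-6,0,0],[0,0,0,0],[0,0,0,0]]]';  python3 - <<'E'
from h import *
im,c,s=wrist('w4'); goal((.660,-.092),.0945)
E
```

```text
clock: 12.55
ee_pos: [0.525, 0.0352, 0.1333]
tool_rot: [-0.0, -0.001, 1.0, -0.0]
wrist_force: [0.3, 1.2, -3.4]
grip_width: 0.302
finger_force: 39.5
clock: 13.55
ee_pos: [0.6596, -0.0919, 0.1334]
tool_rot: [-0.001, -0.001, 1.0, 0.0]
wrist_force: [0.3, 0.8, -2.8]
grip_width: 0.306
finger_force: 39.6
ee [ 0.6596 -0.0916  0.1337] shift mm [-0.5 -0.4 39.2] tool y ang 90.1 j6 -1.73  t 13.6
```

View pics/w4.png

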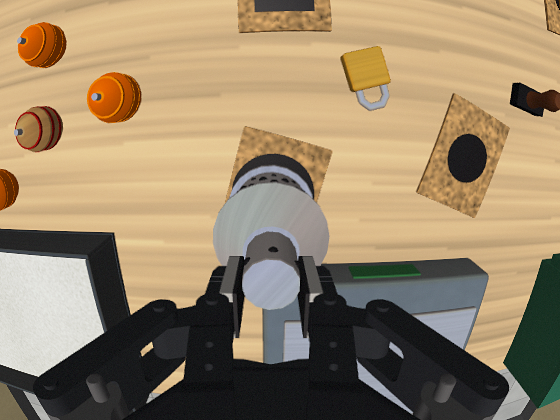

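The lantern hangs upright over the large disc, with the disc's rim at (272,155), and nothing is in the way.

```bash
python3 -m creep '[[[0,0,4,0],[0,0,8,0],[0,0,9,0],[0,0,7,0],[0,0,5,0],[0,0,3,0],[0,0,1.5,0],[0,0,0.5,0],[0,0,0,0],[0,0,0,0]]]'; python3 -c "
from h import *
c=r.get_calibration('wrist')
goal((.660,-.092),.0945)"
```

```text
clock: 14.6
ee_pos: [0.6606, -0.0922, 0.0963]
tool_rot: [0.0, -0.001, 1.0, -0.0]
wrist_force: [-0.2, 0.4, -2.4]
grip_width: 0.313
finger_force: 39.6
ee [ 0.6606 -0.0922  0.0963] shift mm [0.6 0.2 1.8] tool y ang 90.1 j6 -1.73  t 14.6
```

```bash
python3 -m creep '[[[0,0,0.7,0],[0,0,0.6,0],[0,0,0,0],[0,0,0,0]]]'; python3 -m creep '[[[0,0,0.5,0],[0,0,0.3,0],[0,0,0,0],[0,0,0,0]]]'
```

```text
clock: 15.0
ee_pos: [0.6604, -0.0922, 0.0948]
tool_rot: [0.0, -0.001, 1.0, -0.0]
wrist_force: [-0.3, -0.3, -2.3]
grip_width: 0.308
finger_force: 39.7
clock: 15.4
ee_pos: [0.6606, -0.0922, 0.0947]
tool_rot: [0.0, -0.001, 1.0, -0.0]
wrist_force: [-2.1, -0.5, 4.8]
grip_width: 0.305
finger_force: 40.3
```

```bash
python3 -m creep '[[[0,0,0,0],[0,0,0,0],[0,0,0,0],[0,0,0,0],[0,0,-8,0],[0,0,-20,0],[0,0,-40,0],[0,0,-40,0],[5,-5,-10,0],[10,-25,0,0]]]' 1 25 && python3 -m creep '[[[12,-32,0,0],[12,-32,0,0],[12,-32,0,0],[12,-32,0,0],[12,-32,0,0],[12,-32,0,0],[8,-16,0,0],[0,0,0,0],[0,0,0,0]]]';  python3 - <<'E'
from h import *
im,c,s=wrist('w5'); goal((.58,-.331),.0055)
cv2.imwrite('pics/top5.png',r.read_camera('top'))
E
```

```text
clock: 16.4
ee_pos: [0.6471, -0.1208, 0.2152]
tool_rot: [0.003, -0.002, 1.0, -0.0]
wrist_force: [-0.1, -2.1, -1.0]
grip_width: 0.998
finger_force: 0.0
clock: 17.3
ee_pos: [0.5658, -0.3295, 0.2118]
tool_rot: [0.0, -0.0, 1.0, 0.001]
wrist_force: [1.1, 0.2, -0.4]
grip_width: 1.002
finger_force: 0.0
ee [ 0.5661 -0.329   0.2118] shift mm [-13.9  -2.2 206.3] tool y ang 90.1 j6 -2.12  t 17.35
```

View pics/w5.png

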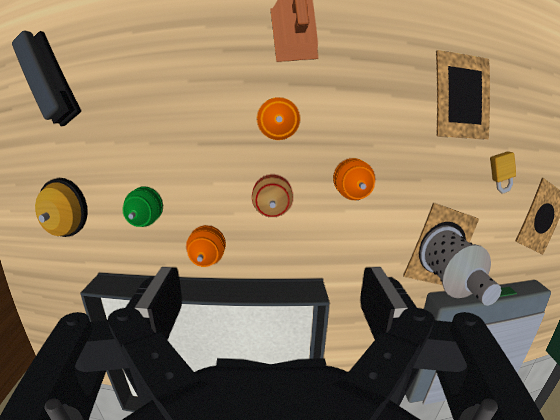

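The lantern stands on its disc (450,245). The wooden top is at (272,195) with its point at (272,204). Orange ones stand at (355,179), (206,246) and (279,118), so the free closing line runs diagonally down-right in the image, i.e. tool y at world 45°.

```bash
python3 - <<'E'
from h import *
c=r.get_calibration('wrist'); ct=r.get_calibration('top')
X=cross(*ray(ct,(390.9,172.6)),*ray(c,(272.3,204),True)); print('tip',X)
im=cv2.imread('pics/w5.png'); h=cv2.cvtColor(im,cv2.COLOR_BGR2HSV)
for p in [(279,118),(355,179),(206,246)]:
    a,_=blob(om(im),p); print('orange',cast(c,a,.02,True).round(3))
for p in [(272,175),(272,215),(252,196),(293,196)]: print(cast(c,p,.025,True).round(4))
print(cast(c,(272.3,204),.059,True)); 
a,_=blob(cv2.cvtColor(im,6)<40,(466,96)); print('rect',cast(c,a,.005,True),cross(*ray(ct,(282.1,234.8)),*ray(c,a,True)))
goal(X[0][:2],.002,np.pi/4)
E
```

```text
tip (array([ 0.57934962, -0.327304  ,  0.06688945]), np.float64(0.0010491660490400106))
orange [ 0.495 -0.321  0.02 ]
orange [ 0.562 -0.233  0.02 ]
orange [ 0.645 -0.408  0.02 ]
[ 0.5574 -0.3274  0.025 ]
[ 0.6039 -0.3272  0.025 ]
[ 0.5815 -0.3498  0.025 ]
[ 0.5813 -0.3036  0.025 ]
[ 0.58107488 -0.32713042  0.059     ]
rect [ 0.44997148 -0.08123603  0.005     ] (array([ 0.45089318, -0.08321122,  0.00821921]), np.float64(0.001205393665992026))
ee [ 0.5662 -0.3288  0.2119] shift mm [-13.1   1.3 209.9] tool y ang 90.1 j6 -2.12 turn deg 45.1 t 17.4
```

```bash
python3 -m creep '[[[-15,1.5,20,0],[0,0,20,8],[0,0,20,8],[0,0,20,8],[0,0,20,8],[0,0,20,8],[0,0,15,5],[0,0,0,0],[0,0,0,0]]]' 0.8; python3 -c "
from h import *
goal((.5812,-.3275),.000,np.pi/4)"
```

```text
clock: 18.3
ee_pos: [0.5814, -0.3278, 0.0772]
tool_rot: [0.0, 0.381, 0.925, 0.0]
wrist_force: [0.5, -0.2, 0.5]
grip_width: 0.8
finger_force: 0.0
ee [ 0.5814 -0.3278  0.0772] shift mm [ 0.3  0.  77.2] tool y ang 45.3 j6 -1.32 turn deg 0.3 t 18.3
```

```bash
python3 -m creep '[[[0,0,12,0],[0,0,15,0],[0,0,15,0],[0,0,15,0],[0,0,10,0],[0,0,7,0],[0,0,3,0],[0,0,0,0],[0,0,0,0]]]'; python3 -m creep '[[[0,0,0,0],[0,0,0,0],[0,0,0,0],[0,0,0,0],[0,0,0,0]]]' 0 25
```

```text
clock: 19.2
ee_pos: [0.5811, -0.3289, 0.0004]
tool_rot: [0.001, 0.382, 0.924, -0.0]
wrist_force: [-1.1, 0.1, -0.1]
grip_width: 0.8
finger_force: 0.0
clock: 19.7
ee_pos: [0.5812, -0.3289, 0.0009]
tool_rot: [0.001, 0.382, 0.924, 0.0]
wrist_force: [-0.0, 1.0, 6.0]
grip_width: 0.513
finger_force: 25.6
```

```bash
python3 -m creep '[[[0,0,-4,0],[0,0,-10,0],[0,0,-20,0],[0,0,-25,0],[0,0,-25,0],[0,0,-25,0],[0,0,-25,0],[0,0,-22,0],[0,0,-12,0],[5,6,-4,0]]]' && python3 -m creep '[[[12,15,0,0],[22,26,0,0],[26,31,0,0],[26,31,0,0],[26,31,0,0],[26,31,0,0],[26,31,0,0],[26,31,0,0],[26,31,0,0],[26,31,0,0]]]' && python3 -m creep '[[[21,25,0,0],[12,15,0,0],[3,4,0,0],[0,0,0,0],[0,0,0,0]]]';  python3 - <<'E'
from h import *
im,c,s=wrist('w6'); goal((.618,.111),.007)
E
```

```text
clock: 20.7
ee_pos: [0.5818, -0.3217, 0.1734]
tool_rot: [0.001, 0.383, 0.924, -0.0]
wrist_force: [0.1, 0.8, -0.9]
grip_width: 0.507
finger_force: 25.7
clock: 21.7
ee_pos: [0.6124, 0.0577, 0.1703]
tool_rot: [-0.002, 0.382, 0.924, -0.0]
wrist_force: [1.5, -0.4, -1.2]
grip_width: 0.514
finger_force: 25.7
clock: 22.2
ee_pos: [0.6195, 0.1099, 0.1716]
tool_rot: [-0.0, 0.383, 0.924, -0.001]
wrist_force: [-0.9, -0.5, -1.3]
grip_width: 0.512
finger_force: 25.7
ee [0.6196 0.1097 0.1718] shift mm [ 2.100e+00 -1.000e-01  1.648e+02] tool y ang 45.0 j6 -0.63  t 22.25
```

View pics/w6.png

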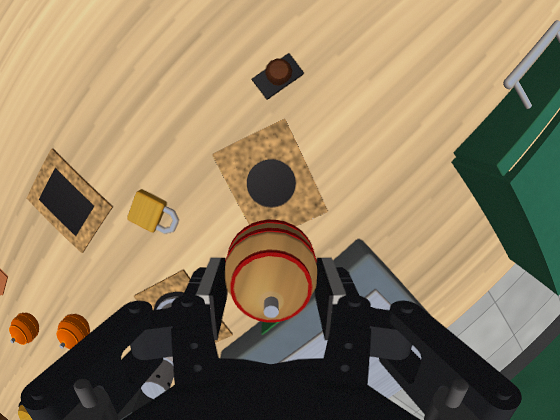

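The top is held upright, and its disc is in full view at (271,183).

```bash
python3 - <<'E'
from h import *
c=r.get_calibration('wrist');ct=r.get_calibration('top'); im=cv2.imread('pics/w6.png')
a,k=blob(cv2.cvtColor(im,6)<50,(271,183)); print(a,cv2.contourArea(k),cast(c,a,.005,True),cross(*ray(ct,(199.7,167.6)),*ray(c,a,True)))
goal((.618,.1115),.007)
E
```

```text
[271.47190416 184.05608567] 1572.0 [0.61763358 0.11138709 0.005     ] (array([0.61823939, 0.11099938, 0.002956  ]), np.float64(0.0005766057436583332))
ee [0.6196 0.1097 0.1718] shift mm [  2.4   0.3 164.8] tool y ang 45.0 j6 -0.63  t 22.25
```

```bash
python3 -m creep '[[[2,0,10,0],[0,0,22,0],[0,0,28,0],[0,0,28,0],[0,0,25,0],[0,0,20,0],[0,0,14,0],[0,0,9,0],[0,0,5,0],[0,0,2,0]]]'; python3 -m creep '[[[0,0,0.8,0],[0,0,0,0],[0,0,0,0]]]'
```

```text
clock: 23.25
ee_pos: [0.6186, 0.1124, 0.0089]
tool_rot: [0.0, 0.382, 0.924, 0.0]
wrist_force: [-0.1, -0.5, -1.7]
grip_width: 0.511
finger_force: 25.7
clock: 23.55
ee_pos: [0.6188, 0.1127, 0.0088]
tool_rot: [0.001, 0.382, 0.924, 0.0]
wrist_force: [-0.4, 0.1, -0.5]
grip_width: 0.509
finger_force: 25.7
```

```bash
python3 -m creep '[[[0,0,0.7,0],[0,0,0.7,0],[0,0,0.6,0],[0,0,0,0],[0,0,0,0]]]'; python3 -m creep '[[[0,0,0.5,0],[0,0,0.5,0],[0,0,0,0],[0,0,0,0]]]'
```

```text
clock: 24.05
ee_pos: [0.6183, 0.1126, 0.0061]
tool_rot: [-0.0, 0.382, 0.924, 0.0]
wrist_force: [0.3, 0.2, -1.2]
grip_width: 0.509
finger_force: 25.7
clock: 24.45
ee_pos: [0.6184, 0.1126, 0.0059]
tool_rot: [0.0, 0.382, 0.924, 0.0]
wrist_force: [-1.6, -0.2, 5.4]
grip_width: 0.509
finger_force: 26.3
```

```bash
python3 -m creep '[[[0,0,0,0],[0,0,0,0],[0,0,0,0],[0,0,0,0],[0,0,-10,0],[0,0,-30,0],[0,0,-45,0],[0,0,-45,0],[0,0,-45,0],[0,0,-25,0]]]' 0.9 25 && python3 -m creep '[[[-11,-40,0,0],[-11,-40,0,0],[-11,-40,0,0],[-11,-40,0,0],[-11,-40,0,0],[-11,-40,0,0],[-11,-40,0,0],[-11,-40,0,0],[-11,-40,0,0],[-11,-40,0,0]]]' && python3 -m creep '[[[-14,-46,0,8],[0,0,0,8.5],[0,0,0,8.5],[0,0,0,8.5],[0,0,0,8.5],[0,0,0,8.5],[0,0,0,8.5],[0,0,0,8.5],[0,0,0,8.5],[0,0,0,8.5]]]' 1 && python3 -m creep '[[[0,0,0,8.5],[0,0,0,8.5],[0,0,0,8.5],[0,0,0,8.5],[0,0,0,4],[0,0,0,0],[0,0,0,0]]]';  python3 - <<'E'
from h import *
im,c,s=wrist('w7'); goal((.395,-.30),.007)
cv2.imwrite('pics/top7.png',r.read_camera('top'))
E
```

```text
clock: 25.45
ee_pos: [0.6198, 0.1128, 0.2106]
tool_rot: [0.003, 0.382, 0.924, 0.002]
wrist_force: [1.4, 0.1, -0.4]
grip_width: 0.9
finger_force: 0.0
clock: 26.45
ee_pos: [0.4127, -0.2496, 0.206]
tool_rot: [0.001, 0.382, 0.924, -0.0]
wrist_force: [-0.1, -0.3, -0.1]
grip_width: 0.897
finger_force: 0.0
clock: 27.45
ee_pos: [0.3911, -0.2908, 0.2058]
tool_rot: [0.0, 0.905, 0.424, 0.0]
wrist_force: [0.4, 0.7, -0.3]
grip_width: 1.003
finger_force: 0.0
clock: 28.15
ee_pos: [0.3911, -0.2908, 0.2056]
tool_rot: [0.0, 0.994, 0.11, 0.0]
wrist_force: [0.5, -0.2, 0.5]
grip_width: 1.0
finger_force: 0.0
ee [ 0.3911 -0.2908  0.2055] shift mm [  1.7   9.8 198.5] tool y ang -77.4 j6 0.69  t 28.2
```

View pics/w7.png

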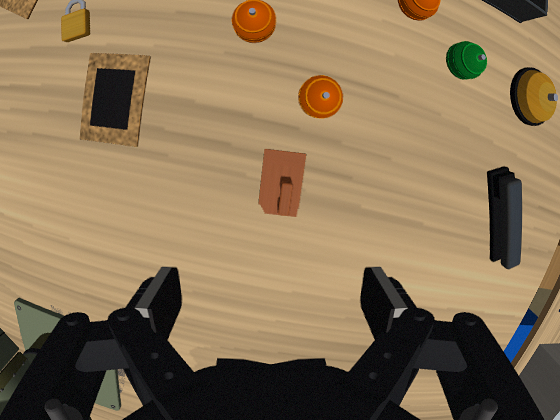

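The cowbell is at (283,183), with its handle's top strip running from about (288,180) to (285,212). An enlargement will give its ends.

```bash
python3 - <<'E'
from h import *
a=cv2.resize(cv2.imread('pics/w7.png')[140:230,245:325],None,fx=6,fy=6,interpolation=2)
b=cv2.resize(cv2.imread('pics/top7.png')[235:280,360:400],None,fx=8,fy=8,interpolation=2)
o=np.zeros((540,800,3),np.uint8); o[:,:480]=a; o[:360,480:800]=b; cv2.imwrite('pics/c7.png',o)
E
```

```text
(no output)
```

View pics/c7.png

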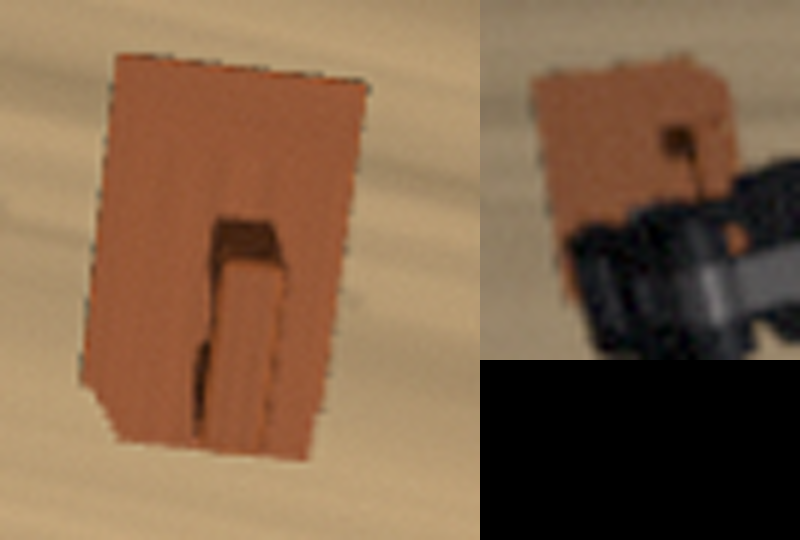

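```bash
cat >> h.py <<'E'
def quad(c,P,z):
    Q=np.array([cast(c,p,z,True)[:2] for p in P]); u=(Q[0]+Q[1]-Q[2]-Q[3])/2
    print('ctr',Q.mean(0).round(4),'len',np.linalg.norm(u).round(4),'wid',np.linalg.norm(Q[0]-Q[1]).round(4),'ang',np.degrees(np.arctan2(u[1],u[0])).round(1)); return Q.mean(0),u
E
python3 - <<'E'
from h import *
c=r.get_calibration('wrist'); f=lambda x,y:(245+x/6-.4,140+y/6-.4)
p,u=quad(c,[f(221,263),f(284,263),f(267,450),f(206,448)],.096)
for x,y in [(117,55),(368,85),(83,385)]: print(cast(c,f(x,y),0,True).round(4))
goal(p,.13,np.arctan2(u[1],u[0])+np.pi/2)
im=cv2.imread('pics/w7.png'); a,_=blob(cv2.cvtColor(im,6)<45,(112,98)); print('rect',cast(c,a,.005,True))
E
```

```text
ctr [ 0.394  -0.3035] len 0.0284 wid 0.0092 ang 8.6
[ 0.4226 -0.276   0.    ]
[ 0.4277 -0.3243  0.    ]
[ 0.357  -0.2835  0.    ]
ee [ 0.3911 -0.2908  0.2053] shift mm [-0.  13.  75.3] tool y ang -77.4 j6 0.69 turn deg 4.0 t 28.25
rect [ 0.45007051 -0.08186863  0.005     ]
```

Sizes check out: the mouth is 48.6 x 66 mm and the handle 28 x 9 mm. The centre is about (0.3935, -0.3037), at 7°.

```bash
python3 -m creep '[[[0,6,10,0],[0,7,20,0],[0,0,22,3],[0,0,22,2.5],[0,0,20,0],[0,0,18,0],[0,0,12,0],[0,0,8,0],[0,0,5,0],[0,0,1,0]]]'; python3 -m creep '[[[0,0,0,0],[0,0,0,0],[0,0,0,0],[0,0,0,0],[0,0,0,0],[0,0,0,0],[0,0,0,0]]]' 0 45; python3 -c "
from h import *
goal((.3935,-.3037),.067,np.radians(97))"
```

```text
clock: 29.25
ee_pos: [0.394, -0.3035, 0.0668]
tool_rot: [-0.0, 0.998, 0.062, -0.0]
wrist_force: [0.1, 0.6, 0.3]
grip_width: 1.0
finger_force: 0.0
clock: 29.95
ee_pos: [0.394, -0.3034, 0.0674]
tool_rot: [-0.0, 0.998, 0.062, 0.0]
wrist_force: [-0.6, 2.3, 2.4]
grip_width: 0.092
finger_force: 44.9
ee [ 0.394  -0.3034  0.0674] shift mm [-0.5  0.2  0.4] tool y ang -82.9 j6 0.77 turn deg 0.1 t 29.95
```

```bash
python3 -m creep '[[[0,0,-4,0],[0,0,-8,0],[0,0,-12,0],[0,0,-12,0],[0,0,-9,0],[3,-8,0,0],[6,-15,0,0],[8,-20,0,0],[8,-20,0,0],[8,-20,0,0]]]' && python3 -m creep '[[[8,-20,0,0],[8,-20,0,0],[8,-20,0,0],[8,-20,0,0],[8,-20,0,0],[6,-16,0,0],[3,-10,0,0],[1,-4,0,3],[0,0,0,2.4],[0,0,0,0]]]';  python3 - <<'E'
from h import *
im,c,s=wrist('w8'); goal((.4505,-.082),.0735,np.radians(91.7))
E
```

```text
clock: 30.95
ee_pos: [0.4163, -0.2155, 0.1119]
tool_rot: [-0.0, 0.998, 0.062, -0.0]
wrist_force: [0.2, 0.6, -1.4]
grip_width: 0.097
finger_force: 44.2
clock: 31.95
ee_pos: [0.4498, -0.0815, 0.112]
tool_rot: [-0.0, 1.0, 0.015, -0.0]
wrist_force: [0.2, -0.4, -1.9]
grip_width: 0.092
finger_force: 44.2
ee [ 0.4498 -0.0817  0.112 ] shift mm [ 0.7  0.3 38.5] tool y ang -88.3 j6 1.34 turn deg 0.0 t 32.0
```

View pics/w8.png

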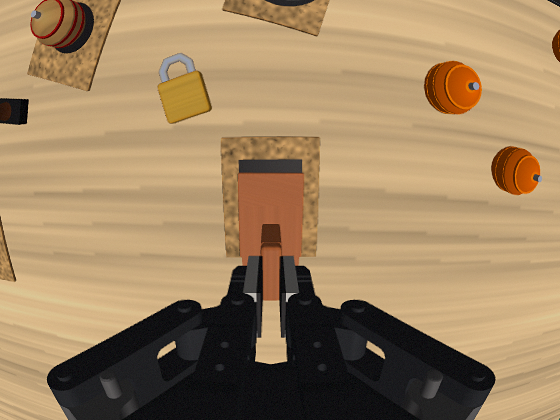

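The cowbell hangs aligned over its rectangle (far edge at row 158, columns 239..303), so I'll lower it.

```bash
python3 -m creep '[[[0,0,5,0],[0,0,8,0],[0,0,9,0],[0,0,7,0],[0,0,4,0],[0,0,2.5,0],[0,0,1.5,0],[0,0,1,0],[0,0,0,0],[0,0,0,0]]]'; python3 -m creep '[[[0,0,0.7,0],[0,0,0.6,0],[0,0,0,0],[0,0,0,0]]]'
```

```text
clock: 33.0
ee_pos: [0.4503, -0.0819, 0.0743]
tool_rot: [-0.0, 1.0, 0.015, 0.0]
wrist_force: [0.6, 0.1, -1.9]
grip_width: 0.094
finger_force: 44.2
clock: 33.4
ee_pos: [0.4501, -0.0818, 0.0728]
tool_rot: [-0.0, 1.0, 0.015, 0.0]
wrist_force: [-0.2, -0.2, -2.9]
grip_width: 0.092
finger_force: 44.2
```

```bash
python3 -m creep '[[[0,0,0.5,0],[0,0,0.5,0],[0,0,0,0],[0,0,0,0]]]'
```

```text
clock: 33.8
ee_pos: [0.4503, -0.0817, 0.0724]
tool_rot: [-0.0, 1.0, 0.015, 0.0]
wrist_force: [-2.0, 2.0, 6.4]
grip_width: 0.095
finger_force: 45.1
```

Landed. I'll release, rise, pull back towards the base and check with the top camera.

```bash
python3 -m creep '[[[0,0,0,0],[0,0,0,0],[0,0,0,0],[0,0,0,0],[0,0,-10,0],[0,0,-30,0],[0,0,-40,0],[0,0,-40,0],[0,30,0,0],[0,40,0,0]]]' 1 25 && python3 -m creep '[[[0,40,0,0],[0,40,0,0],[0,40,0,0],[0,40,0,0],[0,40,0,0],[0,40,0,0],[0,0,0,0]]]';  python3 - <<'E'
from h import *
t=r.read_camera('top'); cv2.imwrite('pics/top9.png',t); s=r.read_camera('side')
o=np.hstack([cv2.resize(t[120:300,60:330],None,fx=1.6,fy=1.6),cv2.resize(s[170:350,180:380],None,fx=1.6,fy=1.6)])
cv2.imwrite('pics/fin.png',o); print(o.shape,r.read_state()['clock'])
E
```

```text
clock: 34.8
ee_pos: [0.4532, -0.1519, 0.1944]
tool_rot: [0.001, 1.0, 0.016, 0.002]
wrist_force: [0.6, 0.5, -0.4]
grip_width: 0.999
finger_force: 0.0
clock: 35.5
ee_pos: [0.459, -0.3963, 0.1919]
tool_rot: [0.001, 1.0, 0.013, 0.0]
wrist_force: [-0.4, 0.4, 0.8]
grip_width: 1.003
finger_force: 0.0
(288, 752, 3) 35.6
```

View pics/fin.png

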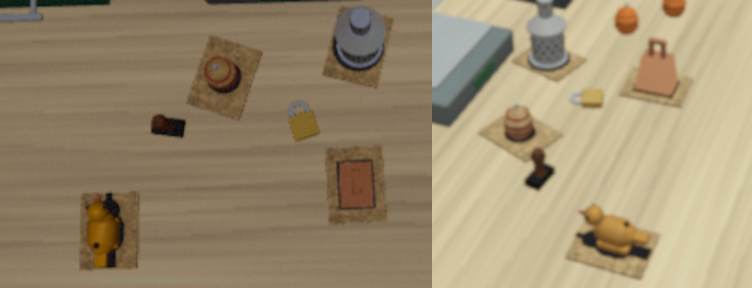

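All four articles stand upright on their own pads (top view, left: bird (103,230), top (222,74), lantern (360,42), cowbell (356,183)). The stamp and padlock haven't moved. The bird's apparent lean in the picture is the parallax of its raised head. Handing in.

```bash
python3 -c "
from workcell import r
print(r.job_done())"
```

```text
the job is handed in; nothing more can be done
None
```

All four articles are standing upright on their own pads and released, the stamp and padlock were left where they were, and the job was handed in at about 36 s of the 122 s allowed (the hand-in returned no verdict).

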